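# Seat a shield block in the exposure jig and hold the spring-return dial at its third click

## Robot

A 7-joint arm with a two-finger parallel gripper is mounted at the origin on a cart in front of the work surface, level with it; the furniture and walls round the work are solid. World frame = base frame: x ahead of the robot, y to its left, z up, the work surface at z = 0. Lengths are in mm, angles in rad, forces in N, time in s.
With the tool pointing down it reaches from about 425 to 925 mm from the base axis. Payload 6.8 kg.
Tool frame: the origin (TCP) lies at the very end of the fingers, on their centre line; the grasp point (between the pads) lies r.grip_point_offset behind it (r.grip_point_offset is the distance from the TCP to the grasp point, in mm); z points along the fingers, y is the line along which they close (so a half turn about z gives the same grasp; the last joint's range is limited). The gripper opens to 85 mm and grips with 20 to 120 N. Pads are 22 mm wide; open, the fingers measure 114 mm over their backs; the gripper's body (76 mm by 85 mm) begins 54 mm behind the grasp point. The pads swing forward as they close: fully open they stand 13 mm farther back than shut.
Start: joints at [1.191, 0.477, 0.022, 1.555, -0.011, 1.109, -0.083], TCP at [181.223, -650.235, 231.308] pointing down, gripper open.
Joint ranges: [-2.96, 2.96], [-0.34, 2.1], [-1.41, 1.46], [0.24, 2.44], [-1.37, 4.51], [0.17, 1.92], [-2.96, 2.96]. Speed limits (rad/s): [2.39, 2.39, 3.14, 3.14, 3.14, 3.14, 3.14].

## Interface

Orientations are given as a 3x3 rotation matrix whose columns are the frame's x, y, z axes.
In Python, from cell import r gives the robot as it stands.
- The arm moves only by the tool apply_moves, never from a script. Its argument "plan" is a list of rows, each a list of 3 entries, a list of its own where there are three numbers: the gripper command: -1 is shut, 1 is fully open, values between are in proportion, then the shift along the tool's x, y, z in units of 0.08 m (1.0 is 0.08 m), then the turn, a rotation vector about the tool's x, y, z in units of pi/4 rad (1.0 is pi/4 rad). In form: [[fingers, [dx, dy, dz], [wx, wy, wz]], ...]. A call has 1 to 10 rows; each row is the pose to reach, as a shift and turn from the pose commanded when the call began, along the tool's axes at that moment; what a row does not reach only later rows make up. A row lasts 1/8 s, in which the tool goes at most 62.5 mm and 10.7 degrees, less where a joint would pass 70% of its speed; a pose out of reach is approached as far as the arm can. A call with a number of a shift or a turn outside -1 to 1 is refused whole. A call with a gripper value outside its range is refused whole. The fingers move at their own pace and stop on an object; the grip force is fixed at half the most. Time passes only in rows, so rows that repeat a pose let the fingers close. It gives the time, the measured TCP pose, the force, the opening and the grip force at its end, in the units of the state.
- r.get_obs(): the state, without advancing time (a new reading comes with each control period).
- r.capture(name): name is "side" or "top"; returns the picture (384x512x3 uint8, red, green, blue); there is no depth.
- r.camera_info(name): a dict with "intrinsics" (3x3 intrinsics, pixels), "k1" (the pictures are not rectified: a ray, as slopes to the right and down, at radius r is drawn at 1 + k1 r^2 times it, then the intrinsics apply), "R" (3x3) and "t" (3): a world point X has camera coordinates R X + t. Camera axes: x right, y down, z forward; pixel columns grow to the right and rows downward; lengths in mm; the calibration is good to about 2 mm. A picture is of the moment at which its call begins. camera_info takes no time and is no camera call.
- r.finish_job(): hands the job in; it is judged then, once.
Trained networks look in the newest picture that a camera, given by its name, has taken for a name from the list of things; names that differ only in an ending like _2 or _b are one class to them, and where a whole thing is asked for, a point or a joint stands for the part that bears it (a point fixed in the world has none). Each returns a list of dicts, best first, with "p" (0 to 1); they miss things now and then, are a little off and sometimes report something else, mostly with a low value. They report only what shows in the picture. A call takes as long as a camera call. They do not tell look-alikes from the thing itself.
- r.look_for(camera, query): "extent" ([left, top, right, bottom] in pixels, round what is visible of it).
The state is a dict: "t": time; "joint_pos": joint angles; "qvel": joint speeds; "effort": joint torques, N m; "eef_pos": TCP position; "tcp_rot": TCP orientation; "contact_force": force on the tool from outside, world axes, zero at the start; "wrist_torque": the same for the moment, N m; "gripper_width": finger opening in mm; "grip_force": force on a finger pad.
Only numpy, scipy, OpenCV 4.12 (cv2) and the standard library are available. Lean on these libraries where they do the work, as an engineer would, in place of code of your own. Each camera call takes 0.05 s, during which the arm holds its last target. There are 200 camera calls.

## Task

Push the small grey shield block that lies on the jig's plate into the fence corner, square and flush against both fences. Then swing the jig's spring-return dial by its upright post, counter-clockwise seen from above, past its first two clicks to the third and last one, and finish while still holding it there: it springs back if let go. Leave the block seated and do not disturb the other things on the desk.

Things in the scene. Friction and masses are not known exactly. Their poses are not given: they have to be found in the camera images.
- jig: Fixed exposure jig: plywood plate 180 (x) x 380 (y) x 8 mm on the desk. Origin: centre of the plate's underside, z up; x points away from the robot, y to its left, both turned by the jig's yaw (up to 0.25 rad). In its left part lies the seat with two fence bars; right of the end fence stands the round dial housing.
- fence_corner (a point): Inner corner of the two aluminium fences at the plate's top, jig frame (65, -45, 8) mm. Bars 10 mm thick, tops 30 mm above the desk. Long fence along y at the far side: inner face x = 65, y = -55 to 90 mm. End fence along x: inner face y = -45, x = -30 to 75 mm. The seat lies toward -x and +y of the corner.
- shield_block_2: Small rough grey slab 98 x 46 x 22 mm, 0.14 to 0.28 kg, loose on the plate, left of and nearer the robot than the corner. Origin: centre of its underside. Its sides stand 3 degrees off this frame: use block_base for them. It slides when pushed low on its side.
- block_base (a point): Centre of the small slab's underside, squared to its sides: x along the 98 mm length, y along the 46 mm width. Its x starts within 0.5 rad of the jig's y. Seated flush: a long side against the long fence (x along the jig's y), an end against the end fence, this point at jig frame (42, 4, 8) mm.
- dial (a joint): Dial angle, rad: 0 at rest, growing counter-clockwise seen from above. Clicks (rest points between bumps) at 0.35, 0.70, 1.05, the third just before the end stop at 1.15; the bumps crest at 0.175, 0.525, 0.875. The return spring (0.2 N m at 0, 0.3 at 1.05; about 4 to 8 N at the post with the bumps, up to twice that if it is gripped hard) beats the clicks, so the dial must be held.
- dial_post (a point): Centre of the top of the dial's upright round steel post: 14 mm in diameter, 50 mm from the axis, top 108 mm above the desk, free from 62 mm upward. In the jig's frame it stands from the axis in direction (cos a, sin a), a = 2.618 rad + dial angle: at rest toward the robot and left, at the third click toward the robot and right.
- dial_axis (a point): Fixed point on the dial's vertical axis at the top of the grey housing (92 mm across), jig frame (20, -125, 46) mm. The black dial, its arm and centre cap reach 64 mm above the desk. Pips on the housing's top mark rest (one wide stud) and the clicks (one, two, three small pips).
- shield_block_1: Bystander: the larger grey slab, 160 x 46 x 30 mm, on the desk left of the jig. Origin: centre of its underside.
- marker_red: Bystander: red and black pen, 138 mm, on the desk in front of the jig. Origin: centre of its underside.
- planchet: Bystander: shallow metal disc, 49 mm across and 9 mm high, on the desk behind the jig. Origin: centre of its underside.
- solder_reel: Bystander: reel of wire, 54 mm across and 32 mm high, on the desk behind the jig. Origin: centre of its underside.
- coax_adapter_0: Bystander: metal coax adapter, 34 x 16 x 14 mm, on the desk behind the dial. Origin: centre of its underside.
- note_pad: Bystander: pale note pad, 70 x 76 x 10 mm, on the desk right of the jig. Origin: centre of its underside.
Mind the look-alikes: they are no part of the job. Several things have the shape of the shield_block_2; the one meant has the colours described above.

How it is judged:
By the outcome, as a careful person would: the job done as asked, in the order asked, and still so for the second after the job is handed in, while the arm keeps its last pose, push and grip.
It also fails if it takes over 64 s, if anything falls off the work surface, if the arm or the gripper's body presses on something with over 40 N, if the wrist force passes 120 N, or if a joint passes its speed limit or range.

## Working session

There is one attempt and no reset: what is moved stays moved. The work goes in short steps, Python scripts to look and compute and a tool call to move; the robot and the scene stay as the last step left them, time stands still between calls to the robot, and variables do not carry over. Pictures are saved under pics/ and viewed, at most 10 in all, crops included, and the job is handed in when it is done.

Besides the shell and the picture viewer there is one more tool, called after ">>>" by a JSON object that holds its "method" and its "body", one argument or row to a line. apply_moves: Moves the arm, as the interface text tells. Shifts and turns lie within -1 to 1; 1 stands for 0.08 m of shift or pi/4 rad of turn. Its arguments: {"type":"object","properties":{"plan":{"type":"array"}},"required":["plan"]}

```bash
mkdir -p pics; ls; python3 - <<'E'
from cell import r
import cv2,numpy as np
for n in("top","side"):
    cv2.imwrite(f"pics/{n}0.png",r.capture(n)[:,:,::-1])
    c=r.camera_info(n);print(n,c)
o=r.get_obs();print(o["t"],o["eef_pos"],o["tcp_rot"],o["gripper_width"],r.grip_point_offset)
E
```

```text
pics
top {'intrinsics': array([[380.70987584,   0.        , 249.628483  ],
       [  0.        , 380.70987584, 187.79602689],
       [  0.        ,   0.        ,   1.        ]]), 'k1': -0.0014293108635257757, 'R': array([[-0.0125615 , -0.99984273,  0.01251923],
       [-0.98973056,  0.01064958, -0.14254826],
       [ 0.14239251, -0.01418128, -0.98970868]]), 't': array([ 19.63871369, 559.37491703, 995.03071391])}
side {'intrinsics': array([[394.32801889,   0.        , 256.26880471],
       [  0.        , 394.32801889, 195.40041868],
       [  0.        ,   0.        ,   1.        ]]), 'k1': -0.016397180831105647, 'R': array([[ 0.9837464 , -0.17927676,  0.01014184],
       [-0.08082542, -0.49253422, -0.86653176],
       [ 0.16034421,  0.85162778, -0.49901889]]), 't': array([-531.97385332,  125.56396414, 1083.68711569])}
0.1 [ 181.07065123 -649.7268523   230.43044175] [[ 9.63297925e-01  2.68434050e-01 -5.17175884e-04]
 [ 2.68434536e-01 -9.63296687e-01  1.54716495e-03]
 [-8.28820614e-05 -1.62920866e-03 -9.99998669e-01]] 85.24724508211243 18.700000000000003
```

View pics/top0.png

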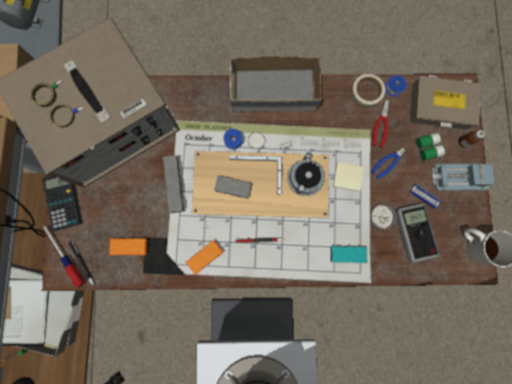

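View pics/side0.png

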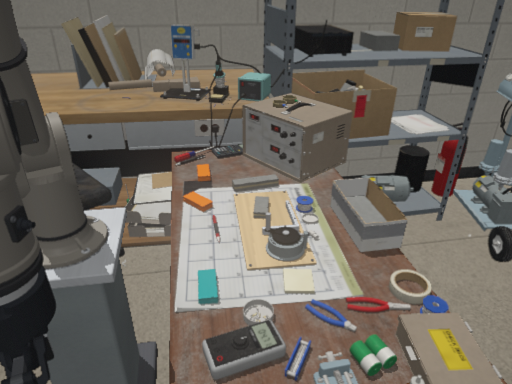

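The top picture shows the jig plate at (193-328, 152-217), with the dial at (307,175). Block-shaped candidates are:
- grey slab on the plate (234,187)
- larger grey slab (174,184)
- orange blocks (128,247) and (205,257)
- teal block (349,254)

The grey one on the plate fits the description. I'll confirm it in a crop.

```bash
python3 - <<'E'
import cv2
a=cv2.imread("pics/top0.png")[140:225,185:335]
cv2.imwrite("pics/crop0.png",cv2.resize(a,None,fx=5.3,fy=5.3,interpolation=cv2.INTER_CUBIC))
E
```

```text
(no output)
```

View pics/crop0.png

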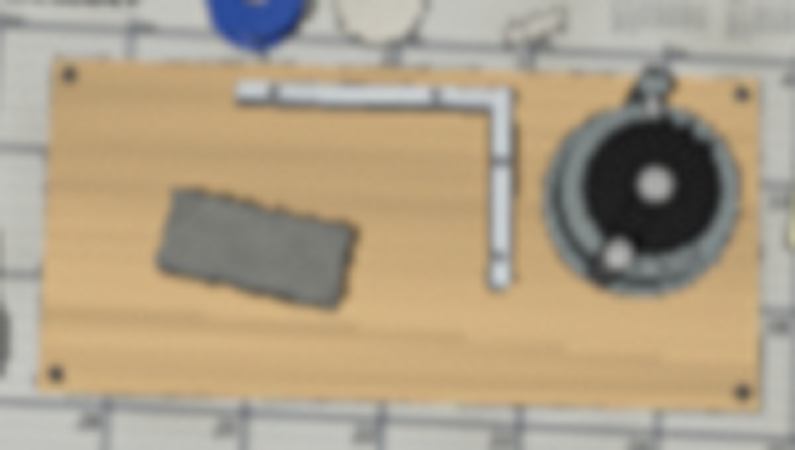

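The crop confirms it: the rough grey slab on the plate has crop corners of about (178,190), (356,227), (338,307) and (160,268). The post top is at (618,252), the cap at (655,184) and the fence L's outer corner at (513,88). Next I fit the poses.

```bash
cat > h.py <<'E'
import numpy as np,cv2
from cell import r
from scipy.optimize import least_squares
def proj(X,n="top"):
    c=r.camera_info(n);p=np.asarray(X,float)@np.array(c["R"]).T+c["t"]
    s=p[:,:2]/p[:,2:];s=s*(1+c["k1"]*(s**2).sum(1,keepdims=True))
    K=c["intrinsics"];return s*[K[0,0],K[1,1]]+K[:2,2]
def place(q,P):
    P=np.asarray(P,float);c,s=np.cos(q[2]),np.sin(q[2])
    return np.c_[q[0]+c*P[:,0]-s*P[:,1],q[1]+s*P[:,0]+c*P[:,1],P[:,2]]
def fit(P,uv,q0,n="top"):
    f=least_squares(lambda q:(proj(place(q,P),n)-uv).ravel(),q0,x_scale=[100,100,1],loss="soft_l1",f_scale=.5)
    return f.x,(proj(place(f.x,P),n)-uv)
def blockmask(n,lo=(0,0,0)):pass
def fitblock(img,q0,n="top",z0=8):
    "outline fit of slab: convex hull of projected box against mask"
    box=np.array([[x,y,z] for x in(-49,49) for y in(-23,23) for z in(z0,z0+22)],float)
    hsv=cv2.cvtColor(img,cv2.COLOR_RGB2HSV)
    h0=cv2.convexHull(proj(place(q0,box*[1.5,1.8,1]),n).astype(np.float32))
    roi=np.zeros(img.shape[:2],np.uint8);cv2.fillConvexPoly(roi,h0.astype(int),1)
    m=((hsv[...,1]<75)&(hsv[...,2]<175)&(roi>0)).astype(np.uint8)
    m=cv2.morphologyEx(m,cv2.MORPH_OPEN,np.ones((3,3)))
    k,l,st,_=cv2.connectedComponentsWithStats(m);m=(l==1+st[1:,4].argmax()).astype(np.uint8)
    ys,xs=np.nonzero(m);c=max(cv2.findContours(m,0,1)[0],key=len)[:,0].astype(float)
    ctr=c.mean(0);d=c-ctr;c=c+0.5*d/np.linalg.norm(d,axis=1,keepdims=True)
    def res(q):
        h=cv2.convexHull(proj(place(q,box),n).astype(np.float32))
        return [cv2.pointPolygonTest(h,(float(a),float(b)),True) for a,b in c]
    f=least_squares(res,q0,x_scale=[10,10,.1],diff_step=1e-3,loss="soft_l1",f_scale=.5)
    return f.x,np.sqrt(np.mean(np.square(res(f.x)))),m.sum()
E
python3 - <<'E'
from h import *
crop=lambda a:(np.array(a,float)+.5)/5.3-.5+[185,140]
P=[[90,190,8],[90,-190,8],[-90,-190,8],[-90,190,8],[75,-55,30],[75,90,30],[-30,-55,30],[20,-125,64]]
uv=crop([[52,58],[758,78],[757,408],[42,390],[513,88],[236,80],[489,290],[655,184]])
q,e=fit(P,uv,[600,-50,0]);print("jig",q.round(4),e.round(2).tolist())
b,e=fit([[-49,-23,30],[49,-23,30],[49,23,30],[-49,23,30]],crop([[356,227],[178,190],[160,268],[338,307]])[[0,0,0,0]] if 0 else crop([[178,190],[356,227],[338,307],[160,268]]),[q[0]-10,q[1]+60,q[2]-1.8]);print("block hand",b.round(4),e.round(2).tolist())
b2=fitblock(cv2.imread("pics/top0.png")[:,:,::-1].copy(),b);print("block fit",b2)
pp,e=fit([[0,0,108]],crop([[618,252]]),[q[0],q[1]-100,0]);print("post",pp)
c,s=np.cos(q[2]),np.sin(q[2]);J=np.array([[c,-s],[s,c]])
for w in(b,b2[0]):print("block in jig",J.T@(w[:2]-q[:2]),w[2]-q[2])
print("post exp",place(q,[[20+50*np.cos(2.618+a),-125+50*np.sin(2.618+a),0] for a in(0,1.05)]),"corner",place(q,[[65,-45,0]]))
E
```

```text
jig [ 5.760348e+02 -1.772410e+01 -4.040000e-02] [[-0.15, -0.33], [0.21, -0.07], [0.5, 0.92], [-1.42, 0.38], [-0.27, 0.03], [-0.15, -0.03], [3.64, -0.65], [-0.05, -0.05]]
block hand [580.7153  57.525   -1.316 ] [[0.03, 18.07], [0.97, 1.81], [-0.05, -29.16], [-0.81, -12.64]]
block fit (array([566.44173845,  59.78441072,  -1.82230569]), np.float64(1.1267489247749172), np.uint64(545))
post [ 550.04597081 -117.07929012    0.        ]
block in jig [ 1.6386658  75.37670839] -1.275594751473369
block in jig [-12.71450697  77.05798307] -1.78192135441536
post exp [[ 548.7150175  -116.70204598    0.        ]
 [ 546.76193464 -166.78527899    0.        ]] corner [[639.16499093 -65.31164986   0.        ]]
```

```bash
python3 - <<'E'
from h import *
crop=lambda a:(np.array(a,float)+.5)/5.3-.5+[185,140]
P=[[90,190,8],[90,-190,8],[-90,-190,8],[-90,190,8],[75,-55,30],[75,90,30],[-30,-45,30],[20,-125,64]]
uv=crop([[52,58],[758,78],[757,408],[42,390],[513,88],[236,80],[489,290],[655,184]])
q,e=fit(P,uv,[600,-50,0]);print("jig",q.round(4),e.round(2).tolist())
np.save("jig.npy",q)
b,e=fit([[-49,23,30],[49,23,30],[49,-23,8],[-49,-23,8]],crop([[178,190],[356,227],[338,307],[160,268]]),[570,60,-1.8]);print("block hand",b.round(4),e.round(2).tolist())
img=cv2.imread("pics/top0.png")
b2=fitblock(img[:,:,::-1].copy(),b);print("block fit",b2)
c,s=np.cos(q[2]),np.sin(q[2]);J=np.array([[c,-s],[s,c]])
for w in(b,b2[0]):print("block in jig",J.T@(w[:2]-q[:2]),w[2]-q[2]+np.pi/2)
print("post exp",place(q,[[20+50*np.cos(2.618+a),-125+50*np.sin(2.618+a),0] for a in(0,1.05)]),"corner",place(q,[[65,-45,0]]))
big=cv2.resize(img[140:225,185:335],None,fx=5.3,fy=5.3,interpolation=cv2.INTER_CUBIC)
def dr(X,col):
    p=(proj(X)-[185,140]+.5)*5.3-.5;cv2.polylines(big,[p.round().astype(int)],True,col,1)
for z in(8,30):
  for w,col in((b,(0,0,255)),(b2[0],(0,255,0))):dr(place(w,[[-49,23,z],[49,23,z],[49,-23,z],[-49,-23,z]]),col)
dr(place(q,P[:4]),(255,0,0));dr(place(q,[[75,90,30],[75,-55,30],[-30,-55,30],[-30,-45,30],[65,-45,30],[65,90,30]]),(255,0,0))
cv2.imwrite("pics/ov.png",big)
E
```

```text
jig [ 5.760017e+02 -1.801280e+01 -3.940000e-02] [[-0.08, -0.25], [0.28, -0.13], [0.64, 0.86], [-1.29, 0.46], [-0.2, 0.02], [-0.07, 0.01], [0.11, -0.76], [0.05, -0.08]]
block hand [567.1413  58.0627  -1.8225] [[-0.22, -1.89], [0.73, -0.49], [0.08, 1.46], [-0.37, 0.52]]
block fit (array([566.4848491 ,  59.50628771,  -1.8129377 ]), np.float64(0.6921561654311971), np.uint64(574))
block in jig [-11.85130041  75.6671951 ] -0.21225115889363444
block in jig [-12.56417414  77.08381269] -0.20272563803468757
post exp [[ 548.77784844 -117.01714203    0.        ]
 [ 546.87327743 -167.10224331    0.        ]] corner [[639.17800238 -65.53915962   0.        ]]
```

View pics/ov.png

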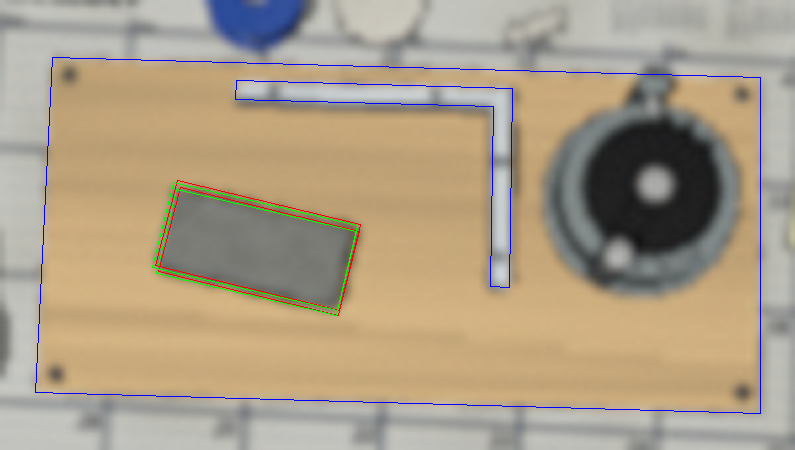

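The overlay fits the plate, fences and block well. Block is at about (566.5, 59), yaw -1.815, and the jig is at (576, -18), yaw -0.039. I'll travel diagonally toward the block.

>>> {"method": "apply_moves", "body": {
  "plan": [
    [1,[0.5,-0.5,0],[0,0,0]],
    [1,[1,-1,0],[0,0,0]],
    [1,[1,-1,0],[0,0,0]]
  ]
}}

```text
t: 0.48
eef_pos: [240.4, -547.5, 231.0]
tcp_rot: [[0.961, 0.275, 0.001], [0.275, -0.961, 0.003], [0.002, -0.002, -1.0]]
contact_force: [0.2, -0.9, 0.8]
gripper_width: 85.5
grip_force: 0.0
```

>>> {"method": "apply_moves", "body": {
  "plan": [
    [1,[0.5,-0.5,0],[0,0,0]],
    [1,[1,-1,0],[0,0,0]],
    [1,[1,-1,0],[0,0,0]]
  ]
}}

```text
t: 0.85
eef_pos: [295.0, -449.9, 231.2]
tcp_rot: [[0.962, 0.275, 0.001], [0.275, -0.962, 0.002], [0.001, -0.001, -1.0]]
contact_force: [-0.1, -0.6, -0.1]
gripper_width: 85.7
grip_force: 0.0
```

>>> {"method": "apply_moves", "body": {
  "plan": [
    [1,[0.5,-0.5,0],[0,0,0]],
    [1,[1,-1,0],[0,0,0]],
    [1,[1,-1,0],[0,0,0]]
  ]
}}

```text
t: 1.23
eef_pos: [350.0, -352.1, 231.4]
tcp_rot: [[0.962, 0.274, 0.001], [0.274, -0.962, 0.001], [0.001, -0.001, -1.0]]
contact_force: [-0.1, -0.3, 0.7]
gripper_width: 85.4
grip_force: 0.0
```

>>> {"method": "apply_moves", "body": {
  "plan": [
    [1,[0.5,-0.5,0],[0,0,0]],
    [1,[1,-1,0],[0,0,0]],
    [1,[1,-1,0],[0,0,0]]
  ]
}}

```text
t: 1.6
eef_pos: [405.5, -254.1, 231.5]
tcp_rot: [[0.962, 0.274, 0.001], [0.274, -0.962, 0.001], [0.001, -0.0, -1.0]]
contact_force: [-1.2, -0.6, 0.0]
gripper_width: 85.2
grip_force: 0.0
```

>>> {"method": "apply_moves", "body": {
  "plan": [
    [1,[0.5,-0.5,0],[0,0,0]],
    [1,[1,-1,0],[0,0,0]],
    [1,[1,-1,0],[0,0,0]]
  ]
}}

```text
t: 1.98
eef_pos: [461.1, -155.8, 231.5]
tcp_rot: [[0.962, 0.273, 0.001], [0.273, -0.962, 0.001], [0.001, -0.0, -1.0]]
contact_force: [-0.1, -0.3, -0.1]
gripper_width: 85.6
grip_force: 0.0
```

>>> {"method": "apply_moves", "body": {
  "plan": [
    [1,[0.5,-0.5,0],[0,0,0]],
    [1,[1,-1,0],[0,0,0]],
    [1,[1,-1,0],[0,0,0]]
  ]
}}

```text
t: 2.35
eef_pos: [516.5, -57.4, 231.3]
tcp_rot: [[0.962, 0.272, 0.001], [0.272, -0.962, 0.001], [0.001, -0.001, -1.0]]
contact_force: [0.1, -1.3, 0.7]
gripper_width: 85.7
grip_force: 0.0
```

>>> {"method": "apply_moves", "body": {
  "plan": [
    [1,[0.5,-0.5,0],[0,0,0]],
    [1,[1,-1,0],[0,0,-0.4]],
    [1,[1,-1,0],[0,0,-0.8]],
    [1,[1,-1,0],[0,0,-1]],
    [1,[1,-1,0],[0,0,-1]],
    [1,[1,-1,0],[0,0,-1]],
    [1,[1,-1,0],[0,0,-1]]
  ]
}}

```text
t: 3.22
eef_pos: [570.5, 37.4, 231.1]
tcp_rot: [[0.496, 0.868, -0.0], [0.868, -0.496, -0.001], [-0.001, 0.0, -1.0]]
contact_force: [0.4, -0.6, -0.1]
gripper_width: 85.5
grip_force: 0.0
```

```bash
cat > go.py <<'E'
import sys,numpy as np
from h import *
J=np.load("jig.npy")
def go(xyz,ydeg,frame="w",o=None):
    "units for a move of TCP to xyz with the tool's y at ydeg (world or jig frame)"
    o=o or r.get_obs();p=np.array(o["eef_pos"]);R=np.array(o["tcp_rot"]);t=np.array(xyz,float)
    if frame=="j":t=place(J,[t])[0];ydeg+=np.degrees(J[2])
    d=R.T@(t-p)/80;a=np.degrees(np.arctan2(R[1,1],R[0,1]))
    w=(ydeg-a+90)%180-90
    return "shift",d.round(3).tolist(),"turnz",round(-w/45,3)
def injig(o=None):
    o=o or r.get_obs();p=np.array(o["eef_pos"]);R=np.array(o["tcp_rot"]);c,s=np.cos(J[2]),np.sin(J[2])
    return (np.array([[c,s],[-s,c]])@(p[:2]-J[:2])).round(1),p[2].round(1),(np.degrees(np.arctan2(R[1,1],R[0,1])-J[2])).round(2)
E
python3 -c "
from go import *
print(go([566.5,59,90],-14.),go([566.5,59,10],-14.),injig())"
```

```text
('shift', [0.212, -0.177, 1.763], 'turnz', np.float64(-0.35)) ('shift', [0.212, -0.177, 2.763], 'turnz', np.float64(-0.35)) (array([-7.7, 55.1]), np.float64(231.1), np.float64(-27.48))
```

>>> {"method": "apply_moves", "body": {
  "plan": [
    [1,[0.212,-0.177,0.5],[0,0,-0.2]],
    [1,[0.212,-0.177,1],[0,0,-0.35]],
    [1,[0.212,-0.177,1],[0,0,-0.35]]
  ]
}}

```text
t: 3.6
eef_pos: [564.1, 60.0, 148.7]
tcp_rot: [[0.24, 0.971, -0.006], [0.971, -0.24, -0.001], [-0.003, -0.006, -1.0]]
contact_force: [-0.0, -0.3, 0.1]
gripper_width: 85.6
grip_force: 0.0
```

>>> {"method": "apply_moves", "body": {
  "plan": [
    [1,[0,0,0.5],[0,0,0]],
    [1,[0,0,1],[0,0,0]],
    [1,[0,0,1],[0,0,0]],
    [1,[0,0,1],[0,0,0]]
  ]
}}

```text
t: 4.1
eef_pos: [568.0, 61.4, 73.6]
tcp_rot: [[0.239, 0.971, 0.003], [0.971, -0.239, 0.0], [0.001, 0.003, -1.0]]
contact_force: [-0.1, -0.1, 1.2]
gripper_width: 84.9
grip_force: 0.0
```

```bash
python3 -c "
from go import *
print(go([566.5,59,10],-14.),injig())
cv2.imwrite('pics/pre.png',r.capture('side')[170:290,200:340,::-1].repeat(4,0).repeat(4,1))"
```

```text
('shift', [-0.034, -0.013, 0.795], 'turnz', np.float64(0.004)) (array([-11.1,  79. ]), np.float64(73.6), np.float64(-11.54))
```

View pics/pre.png

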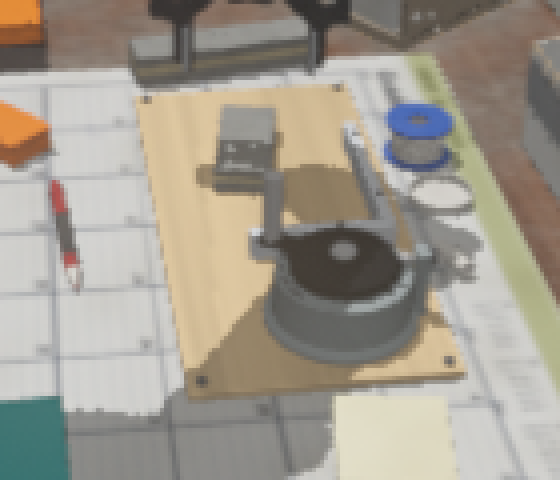

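The fingers, at (185,60) and (318,60), straddle the block at (248,140). I'll descend and close.

>>> {"method": "apply_moves", "body": {
  "plan": [
    [1,[-0.034,-0.013,0.4],[0,0,0]],
    [1,[-0.034,-0.013,0.65],[0,0,0]],
    [1,[-0.034,-0.013,0.78],[0,0,0]],
    [1,[-0.034,-0.013,0.78],[0,0,0]],
    [0,[-0.034,-0.013,0.78],[0,0,0]],
    [-0.3,[-0.034,-0.013,0.78],[0,0,0]],
    [-1,[-0.034,-0.013,0.78],[0,0,0]],
    [-1,[-0.034,-0.013,0.78],[0,0,0]],
    [-1,[-0.034,-0.013,0.78],[0,0,0]],
    [-1,[-0.034,-0.013,0.78],[0,0,0]]
  ]
}}

```text
t: 5.4
eef_pos: [565.4, 59.0, 9.9]
tcp_rot: [[0.237, 0.972, 0.002], [0.972, -0.237, 0.0], [0.0, 0.001, -1.0]]
contact_force: [-1.0, 0.2, 5.6]
gripper_width: 45.0
grip_force: 62.4
```

```bash
python3 -c "
from go import *
o=r.get_obs();print(o['contact_force'],injig(o),go([10,8,12],0,'j',o),go([10,20,12],0,'j',o))"
```

```text
[-0.99114149  0.23977827  5.57463247] (array([-13.6,  76.5]), np.float64(9.9), np.float64(-11.43)) ('shift', [-0.781, 0.46, -0.026], 'turnz', np.float64(-0.254)) ('shift', [-0.634, 0.43, -0.026], 'turnz', np.float64(-0.254))
```

>>> {"method": "apply_moves", "body": {
  "plan": [
    [-1,[-0.2,0.12,-0.03],[0,0,-0.1]],
    [-1,[-0.4,0.24,-0.03],[0,0,-0.2]],
    [-1,[-0.6,0.35,-0.03],[0,0,-0.254]],
    [-1,[-0.781,0.46,-0.03],[0,0,-0.254]],
    [-1,[-0.781,0.46,-0.02],[0,0,-0.254]],
    [-1,[-0.781,0.46,0],[0,0,-0.254]],
    [0.3,[-0.781,0.46,0],[0,0,-0.254]],
    [0.4,[-0.781,0.46,0],[0,0,-0.254]],
    [0.4,[-0.781,0.46,0],[0,0,-0.254]]
  ]
}}

```text
t: 6.52
eef_pos: [585.6, -9.8, 8.9]
tcp_rot: [[0.038, 0.999, 0.0], [0.999, -0.038, 0.0], [0.0, 0.0, -1.0]]
contact_force: [0.4, -0.4, 0.4]
gripper_width: 59.8
grip_force: 0.0
```

```bash
python3 -c "
from go import *
o=r.get_obs();print(o['contact_force'],injig(o),go([-50,4,90],90,'j',o))"
```

```text
[ 0.35636988 -0.41192601  0.36762923] (array([9.3, 8.6]), np.float64(8.9), np.float64(0.06)) ('shift', [-0.056, -0.741, -1.014], 'turnz', np.float64(-1.999))
```

>>> {"method": "apply_moves", "body": {
  "plan": [
    [0.4,[0,0,-0.4],[0,0,0]],
    [0.4,[0,0,-0.7],[0,0,0]],
    [0,[-0.05,-0.4,-0.7],[0,0,0.2]],
    [0,[-0.05,-0.74,-0.7],[0,0,0.4]],
    [0,[-0.05,-0.74,-0.7],[0,0,0.6]],
    [0,[-0.05,-0.74,-0.7],[0,0,0.8]],
    [0,[-0.05,-0.74,-0.7],[0,0,1]],
    [0,[-0.05,-0.74,-0.7],[0,0,1]]
  ]
}}

```text
t: 7.52
eef_pos: [526.4, -11.8, 65.0]
tcp_rot: [[0.733, 0.68, 0.0], [0.68, -0.733, -0.0], [-0.0, 0.0, -1.0]]
contact_force: [0.5, 0.4, -0.6]
gripper_width: 42.6
grip_force: 0.0
```

>>> {"method": "apply_moves", "body": {
  "plan": [
    [0,[0,0,0],[0,0,0.2]],
    [0,[0,0,0],[0,0,0.4]],
    [0,[0,0,0],[0,0,0.6]],
    [0,[0,0,0],[0,0,0.8]],
    [0,[0,0,0],[0,0,1]],
    [0,[0,0,0],[0,0,1]]
  ]
}}

```text
t: 8.28
eef_pos: [526.3, -11.9, 64.8]
tcp_rot: [[0.999, -0.035, -0.0], [-0.035, -0.999, -0.0], [-0.0, 0.0, -1.0]]
contact_force: [-0.1, -0.4, -0.1]
gripper_width: 43.0
grip_force: 0.0
```

```bash
python3 -c "
from go import *
o=r.get_obs();print(o['contact_force'],o['joint_pos'],injig(o),go([-40,4,11],-90,'j',o))
im=r.capture('top');cv2.imwrite('pics/t1.png',cv2.resize(im[140:225,185:335,::-1],None,fx=5.3,fy=5.3,interpolation=cv2.INTER_CUBIC))"
```

```text
[-0.05262119 -0.38466581 -0.06968051] [ 0.06921908  0.47118801 -0.20485269  2.03071403  0.15270439  0.65397126
 -1.84084827] (array([-49.9,   4.1]), np.float64(64.8), np.float64(-89.73)) ('shift', [0.124, 0.002, 0.673], 'turnz', np.float64(0.006))
```

View pics/t1.png

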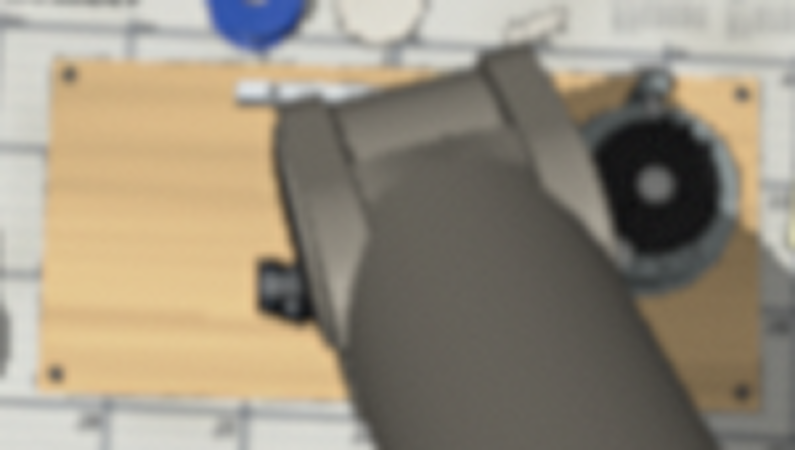

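>>> {"method": "apply_moves", "body": {
  "plan": [
    [0,[0.1,0,0.4],[0,0,0]],
    [0,[0.1,0,0.66],[0,0,0]],
    [0,[0.1,0,0.66],[0,0,0]],
    [0,[0.2,0,0.66],[0,0,0]],
    [0,[0.3,0,0.66],[0,0,0]],
    [0,[0.4,0,0.66],[0,0,0]],
    [0,[0.5,0,0.66],[0,0,0]],
    [0,[0.58,0,0.66],[0,0,0]],
    [0,[0.62,0,0.66],[0,0,0]],
    [0,[0.62,0,0.66],[0,0,0]]
  ]
}}

```text
t: 9.57
eef_pos: [576.5, -14.1, 12.1]
tcp_rot: [[0.999, -0.039, 0.001], [-0.039, -0.999, 0.0], [0.001, -0.0, -1.0]]
contact_force: [-1.1, -0.1, -0.8]
gripper_width: 43.0
grip_force: 0.0
```

```bash
python3 -c "
from go import *
o=r.get_obs();print(o['contact_force'],o['grip_force'],injig(o))"
```

```text
[-1.06573911 -0.09452767 -0.79593644] 0.0 (array([0.3, 3.9]), np.float64(12.1), np.float64(-89.99))
```

>>> {"method": "apply_moves", "body": {
  "plan": [
    [0,[0.03,0,0],[0,0,0]],
    [0,[0.06,0,0],[0,0,0]],
    [0,[0.08,0,0],[0,0,0]],
    [0,[0.08,0,0],[0,0,0]]
  ]
}}

```text
t: 10.07
eef_pos: [582.7, -14.4, 12.1]
tcp_rot: [[0.999, -0.039, 0.001], [-0.039, -0.999, 0.0], [0.001, -0.0, -1.0]]
contact_force: [-0.2, 0.1, -0.5]
gripper_width: 42.8
grip_force: 0.1
```

>>> {"method": "apply_moves", "body": {
  "plan": [
    [0,[0.02,0,0],[0,0,0]],
    [0,[0.02,0,0],[0,0,0]]
  ]
}}

```text
t: 10.32
eef_pos: [584.0, -14.5, 12.1]
tcp_rot: [[0.999, -0.039, 0.0], [-0.039, -0.999, -0.0], [0.0, 0.0, -1.0]]
contact_force: [-1.3, -0.1, -0.7]
gripper_width: 42.6
grip_force: 0.5
```

>>> {"method": "apply_moves", "body": {
  "plan": [
    [0,[0.02,0,0],[0,0,0]],
    [0,[0.02,0,0],[0,0,0]]
  ]
}}

```text
t: 10.58
eef_pos: [584.4, -14.5, 11.9]
tcp_rot: [[0.999, -0.039, -0.002], [-0.039, -0.999, -0.0], [-0.002, 0.0, -1.0]]
contact_force: [-5.7, 0.5, 3.3]
gripper_width: 42.5
grip_force: 2.6
```

>>> {"method": "apply_moves", "body": {
  "plan": [
    [0,[0.02,0,0],[0,0,0]],
    [0,[0.02,0,0],[0,0,0]],
    [0,[0.02,0,0],[0,0,0]]
  ]
}}

```text
t: 10.95
eef_pos: [584.5, -14.5, 11.7]
tcp_rot: [[0.999, -0.039, -0.005], [-0.039, -0.999, -0.0], [-0.005, 0.001, -1.0]]
contact_force: [-9.8, 0.6, 6.6]
gripper_width: 42.6
grip_force: 4.5
```

```bash
python3 -c "
from go import *
o=r.get_obs();print(o['contact_force'],injig(o))"
```

```text
[-9.81335739  0.59002528  6.55391421] (array([8.3, 3.8]), np.float64(11.7), np.float64(-89.97))
```

>>> {"method": "apply_moves", "body": {
  "plan": [
    [0,[-0.15,0,0],[0,0,0]],
    [0,[-0.25,0,0],[0,0,0]],
    [-1,[-0.25,0,-0.5],[0,0,0]],
    [-1,[-0.25,-0.3,-0.5],[0,0,0]],
    [-1,[0,-0.8,-0.5],[0,0,0]],
    [-1,[0.38,-1,-0.5],[0,0,0]],
    [-1,[0.38,-1,-0.5],[0,0,0]],
    [-1,[0.38,-1,-0.5],[0,0,0]]
  ]
}}

```text
t: 11.95
eef_pos: [620.0, 63.5, 51.8]
tcp_rot: [[0.999, -0.04, -0.001], [-0.04, -0.999, -0.001], [-0.001, 0.001, -1.0]]
contact_force: [-0.6, -0.3, -0.4]
gripper_width: -0.1
grip_force: 0.0
```

```bash
python3 -c "
from go import *
o=r.get_obs();print(o['contact_force'],injig(o),o['gripper_width'],go([42,92,12],-90,'j',o))
im=r.capture('top');b=place(J,[[42,4,8]])[0];print(fitblock(im,[b[0],b[1],J[2]-np.pi/2]))
cv2.imwrite('pics/t2.png',cv2.resize(im[140:225,185:335,::-1],None,fx=5.3,fy=5.3,interpolation=cv2.INTER_CUBIC))"
```

```text
[-0.61955231 -0.25765715 -0.35486947] (array([40.7, 83.1]), np.float64(51.8), np.float64(-90.02)) -0.12498451267323339 ('shift', [0.016, -0.111, 0.497], 'turnz', np.float64(-0.0))
(array([618.16089749,  -8.23518032,  -1.64162847]), np.float64(7.306253361843898), np.uint64(1537))
```

View pics/t2.png

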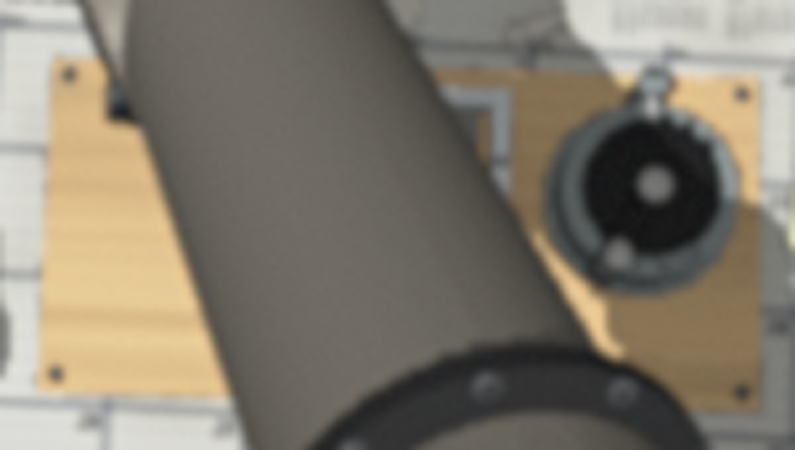

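The block sits along the long fence, with a gap of about 5 mm to the end fence (block end at crop (478,130), fence at 491). Next I push it along -y.

>>> {"method": "apply_moves", "body": {
  "plan": [
    [-1,[0.016,-0.12,0.2],[0,0,0]],
    [-1,[0.016,-0.12,0.48],[0,0,0]],
    [-1,[0.016,-0.12,0.48],[0,0,0]],
    [-1,[0.016,-0.02,0.48],[0,0,0]],
    [-1,[0.016,0.06,0.48],[0,0,0]],
    [-1,[0.016,0.1,0.48],[0,0,0]],
    [-1,[0.016,0.13,0.48],[0,0,0]],
    [-1,[0.016,0.13,0.48],[0,0,0]]
  ]
}}

```text
t: 13.0
eef_pos: [621.6, 53.5, 13.9]
tcp_rot: [[0.999, -0.04, 0.0], [-0.04, -0.999, 0.0], [0.0, -0.0, -1.0]]
contact_force: [0.0, -0.4, -0.5]
gripper_width: -0.0
grip_force: 0.0
```

>>> {"method": "apply_moves", "body": {
  "plan": [
    [-1,[0,0.02,0],[0,0,0]],
    [-1,[0,0.04,0],[0,0,0]],
    [-1,[0,0.04,0],[0,0,0]]
  ]
}}

```text
t: 13.38
eef_pos: [621.4, 50.7, 13.7]
tcp_rot: [[0.999, -0.039, 0.0], [-0.039, -0.999, 0.0], [0.0, -0.0, -1.0]]
contact_force: [0.0, 0.6, 0.4]
gripper_width: -0.4
grip_force: 0.3
```

>>> {"method": "apply_moves", "body": {
  "plan": [
    [-1,[0,0.02,0],[0,0,0]],
    [-1,[0,0.04,0],[0,0,0]],
    [-1,[0,0.04,0],[0,0,0]]
  ]
}}

```text
t: 13.75
eef_pos: [621.2, 47.1, 13.7]
tcp_rot: [[0.999, -0.039, -0.0], [-0.039, -0.999, -0.0], [-0.0, 0.0, -1.0]]
contact_force: [-0.3, 1.9, 0.9]
gripper_width: -0.1
grip_force: 0.4
```

>>> {"method": "apply_moves", "body": {
  "plan": [
    [-1,[0,0.02,0],[0,0,0]],
    [-1,[0,0.02,0],[0,0,0]]
  ]
}}

```text
t: 14.0
eef_pos: [621.2, 46.2, 13.7]
tcp_rot: [[0.999, -0.039, 0.0], [-0.039, -0.999, 0.001], [0.0, -0.001, -1.0]]
contact_force: [-0.5, 1.6, -0.4]
gripper_width: -0.4
grip_force: 1.3
```

>>> {"method": "apply_moves", "body": {
  "plan": [
    [-1,[0,0.02,0],[0,0,0]],
    [-1,[0,0.02,0],[0,0,0]]
  ]
}}

```text
t: 14.25
eef_pos: [621.2, 46.1, 13.8]
tcp_rot: [[0.999, -0.038, 0.0], [-0.038, -0.999, 0.002], [0.0, -0.002, -1.0]]
contact_force: [-0.0, 5.1, -0.8]
gripper_width: 0.0
grip_force: 2.9
```

>>> {"method": "apply_moves", "body": {
  "plan": [
    [-1,[0,0.03,0],[0,0,0]],
    [-1,[0,0.05,0],[0,0,0]],
    [-1,[0,0.05,0],[0,0,0]]
  ]
}}

```text
t: 14.62
eef_pos: [621.2, 45.9, 14.0]
tcp_rot: [[0.999, -0.035, 0.001], [-0.035, -0.999, 0.006], [0.001, -0.006, -1.0]]
contact_force: [-0.1, 12.4, -1.0]
gripper_width: 0.0
grip_force: 6.4
```

>>> {"method": "apply_moves", "body": {
  "plan": [
    [-1,[0,-0.15,0],[0,0,0]],
    [-1,[0,-0.25,0],[0,0,0]],
    [-1,[-0.5,-0.25,-0.4],[0,0,0]],
    [0,[-0.9,0.2,-0.4],[0,0,0]],
    [0,[-0.9,0.65,-0.4],[0,0,0]],
    [0,[-0.9,0.85,-0.4],[0,0,0]],
    [0,[-0.9,0.85,-0.4],[0,0,0]],
    [0,[-0.9,0.85,-0.4],[0,0,0]]
  ]
}}

```text
t: 15.62
eef_pos: [546.9, -23.3, 45.6]
tcp_rot: [[0.999, -0.038, 0.0], [-0.038, -0.999, 0.001], [0.0, -0.001, -1.0]]
contact_force: [1.0, -0.4, 0.4]
gripper_width: 42.6
grip_force: 0.0
```

```bash
python3 -c "
from go import *
o=r.get_obs();print(o['contact_force'],injig(o),o['gripper_width'],go([-15,4,12],-90,'j',o),go([8,4,12],-90,'j',o))"
```

```text
[ 1.0166837  -0.36583563  0.35490285] (array([-28.9,  -6.5]), np.float64(45.6), np.float64(-89.9)) 42.5962673208479 ('shift', [0.174, -0.13, 0.421], 'turnz', np.float64(0.002)) ('shift', [0.461, -0.13, 0.421], 'turnz', np.float64(0.002))
```

>>> {"method": "apply_moves", "body": {
  "plan": [
    [0,[0,-0.13,0.1],[0,0,0]],
    [0,[0,-0.13,0.42],[0,0,0]],
    [0,[0.17,-0.13,0.42],[0,0,0]],
    [0,[0.3,-0.13,0.42],[0,0,0]],
    [0,[0.4,-0.13,0.42],[0,0,0]],
    [0,[0.45,-0.13,0.42],[0,0,0]],
    [0,[0.49,-0.13,0.42],[0,0,0]],
    [0,[0.51,-0.13,0.42],[0,0,0]],
    [0,[0.51,-0.13,0.42],[0,0,0]]
  ]
}}

```text
t: 16.75
eef_pos: [584.4, -16.2, 11.7]
tcp_rot: [[0.999, -0.039, -0.006], [-0.039, -0.999, -0.0], [-0.006, 0.001, -1.0]]
contact_force: [-7.5, 0.9, 5.2]
gripper_width: 42.3
grip_force: 3.8
```

```bash
python3 -c "
from go import *
o=r.get_obs();print(o['contact_force'],injig(o),o['gripper_width'])"
```

```text
[-7.48759446  0.88812126  5.16282464] (array([8.3, 2.2]), np.float64(11.7), np.float64(-89.98)) 42.32673088737155
```

>>> {"method": "apply_moves", "body": {
  "plan": [
    [0,[-0.15,0,0],[0,0,0]],
    [0,[-0.3,0,0],[0,0,0]],
    [0,[-0.4,0,-0.5],[0,0,0]],
    [1,[-0.4,0,-1],[0,0,0]],
    [1,[-0.4,0,-1],[0,0,0]]
  ]
}}

```text
t: 17.38
eef_pos: [557.5, -15.0, 95.3]
tcp_rot: [[0.999, -0.04, 0.007], [-0.04, -0.999, 0.0], [0.007, -0.0, -1.0]]
contact_force: [-0.5, -0.3, -0.4]
gripper_width: 77.2
grip_force: 0.0
```

>>> {"method": "apply_moves", "body": {
  "plan": [
    [1,[0,0,-0.5],[0,0,0]],
    [1,[0,0,-0.65],[0,0,0.2]],
    [1,[0,0.5,-0.65],[0,0,0.4]],
    [1,[0,0.9,-0.65],[0,0,0.6]],
    [1,[0,0.9,-0.65],[0,0,0.667]],
    [1,[0,0.9,-0.65],[0,0,0.667]],
    [1,[0,0.9,-0.65],[0,0,0.667]]
  ]
}}

```text
t: 18.25
eef_pos: [552.4, -86.3, 143.6]
tcp_rot: [[0.847, -0.532, -0.001], [-0.532, -0.847, 0.0], [-0.001, 0.0, -1.0]]
contact_force: [1.0, -0.3, 0.2]
gripper_width: 85.0
grip_force: 0.0
```

```bash
python3 -c "
from go import *
o=r.get_obs();print(o['contact_force'],o['joint_pos'],injig(o),o['gripper_width'],go([549.3,-117,72],-120+np.degrees(J[2]),'w',o))"
```

```text
[ 0.96167312 -0.2587388   0.22270057] [ 0.11716378  0.39244508 -0.09212086  1.91276165  0.04704396  0.83909873
 -2.13127969] (array([-20.9, -69.1]), np.float64(143.6), np.float64(-119.89)) 84.99455467400257 ('shift', [0.172, 0.345, 0.895], 'turnz', np.float64(0.003))
```

>>> {"method": "apply_moves", "body": {
  "plan": [
    [1,[0.172,0.345,0],[0,0,0]],
    [1,[0.172,0.345,0],[0,0,0]],
    [1,[0.172,0.345,0.3],[0,0,0]],
    [1,[0.172,0.345,0.6],[0,0,0]],
    [1,[0.172,0.345,0.87],[0,0,0]],
    [1,[0.172,0.345,0.87],[0,0,0]],
    [1,[0.172,0.345,0.87],[0,0,0]]
  ]
}}

```text
t: 19.12
eef_pos: [550.2, -117.0, 75.2]
tcp_rot: [[0.846, -0.533, 0.001], [-0.533, -0.846, 0.0], [0.001, -0.001, -1.0]]
contact_force: [-0.0, -0.2, 1.2]
gripper_width: 85.4
grip_force: 0.0
```

```bash
python3 -c "
from go import *
o=r.get_obs();print(o['contact_force'],injig(o))
cv2.imwrite('pics/d0.png',cv2.resize(r.capture('side')[170:290,200:340,::-1],None,fx=4,fy=4,interpolation=cv2.INTER_CUBIC))"
```

```text
[-6.24274299e-04 -1.88509611e-01  1.20068021e+00] (array([ -21.9, -100. ]), np.float64(75.2), np.float64(-119.95))
```

View pics/d0.png

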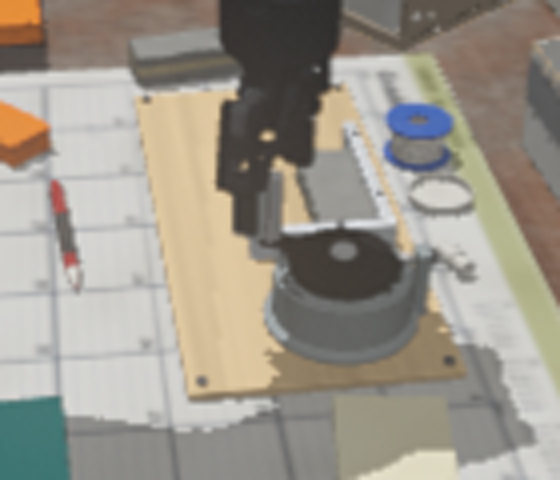

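The block is seated in the corner at (345,185). The post at (272,200) lies midway between the fingertips at (245,232) and (293,160), so I'll close on it.

>>> {"method": "apply_moves", "body": {
  "plan": [
    [0,[0,0,0],[0,0,0]],
    [-0.4,[0,0,0],[0,0,0]],
    [-0.6,[0,0,0],[0,0,0]],
    [-1,[0,0,0],[0,0,0]],
    [-1,[0,0,0],[0,0,0]],
    [-1,[0,0,0],[0,0,0]]
  ]
}}

```text
t: 19.92
eef_pos: [549.5, -117.8, 74.7]
tcp_rot: [[0.845, -0.534, -0.0], [-0.534, -0.845, -0.0], [-0.0, 0.0, -1.0]]
contact_force: [-2.8, -0.3, 3.8]
gripper_width: 12.6
grip_force: 58.6
```

```bash
python3 -c "
from go import *
o=r.get_obs();print(o['contact_force'],injig(o))
p0=np.array(o['eef_pos']);R=np.array(o['tcp_rot'])
ax=np.array([20,-125,0.]);P=lambda a:place(J,[[20+50*np.cos(2.618+a),-125+50*np.sin(2.618+a),75.2]])[0]
print('post start',P(0))
for a in(.175,.35,.525,.7,.875,1.05,1.08,1.1):print(a,(R.T@(P(a)-P(0))/80).round(3)[:2],'turn',round(-a/(np.pi/4),3))"
```

```text
[-2.80601882 -0.34710502  3.79551311] (array([ -22.6, -100.8]), np.float64(74.7), np.float64(-120.02))
post start [ 548.77784844 -117.01714203   75.2       ]
0.175 [0.01  0.109] turn -0.223
0.35 [0.038 0.214] turn -0.446
0.525 [0.084 0.313] turn -0.668
0.7 [0.147 0.403] turn -0.891
0.875 [0.225 0.48 ] turn -1.114
1.05 [0.314 0.542] turn -1.337
1.08 [0.331 0.551] turn -1.375
1.1 [0.342 0.557] turn -1.401
```

>>> {"method": "apply_moves", "body": {
  "plan": [
    [-1,[0.003,0.055,0],[0,0,-0.111]],
    [-1,[0.01,0.109,0],[0,0,-0.223]],
    [-1,[0.022,0.162,0],[0,0,-0.334]],
    [-1,[0.038,0.214,0],[0,0,-0.446]],
    [-1,[0.059,0.264,0],[0,0,-0.557]],
    [-1,[0.084,0.313,0],[0,0,-0.668]],
    [-1,[0.114,0.359,0],[0,0,-0.78]],
    [-1,[0.147,0.403,0],[0,0,-0.891]],
    [-1,[0.147,0.403,0],[0,0,-0.891]]
  ]
}}

```text
t: 21.05
eef_pos: [542.1, -150.6, 74.7]
tcp_rot: [[0.991, 0.137, -0.0], [0.137, -0.991, 0.001], [-0.0, -0.001, -1.0]]
contact_force: [-3.4, 2.8, 6.5]
gripper_width: 12.7
grip_force: 58.9
```

```bash
cat > d.py <<'E'
from go import *
o=r.get_obs();j=injig(o);v=j[0]-[20,-125]
print(o['contact_force'],o['wrist_torque'],j,"tcp angle",np.arctan2(v[1],v[0])%(2*np.pi)-2.618,"rad",np.hypot(*v),"tool",np.radians(j[2]+120),o['gripper_width'],o['grip_force'])
R=np.array(o['tcp_rot']);P=lambda a:place(J,[[20+50*np.cos(2.618+a),-125+50*np.sin(2.618+a),75.2]])[0]
for a in(.7875,.875,.9625,1.05,1.08,1.1):print(a,(R.T@(P(a)-P(.7))/80).round(3)[:2],'turn',round(-(a-.7)/(np.pi/4),3))
E
python3 d.py
```

```text
[-3.38584003  2.79046042  6.45503899] [ 0.43678346  0.58382952 -0.17032925] (array([ -28.6, -133.8]), np.float64(74.7), np.float64(-79.88)) tcp angle 0.7027217782826023 rad 49.39028244503164 tool 0.7002260959001251 12.655657645293468 58.92837873605458
0.7875 [0.002 0.055] turn -0.111
0.875 [0.01  0.109] turn -0.223
0.9625 [0.021 0.162] turn -0.334
1.05 [0.038 0.214] turn -0.446
1.08 [0.045 0.232] turn -0.484
1.1 [0.049 0.243] turn -0.509
```

>>> {"method": "apply_moves", "body": {
  "plan": [
    [-1,[0.002,0.055,0],[0,0,-0.111]],
    [-1,[0.01,0.109,0],[0,0,-0.223]],
    [-1,[0.021,0.162,0],[0,0,-0.334]],
    [-1,[0.038,0.214,0],[0,0,-0.446]],
    [-1,[0.043,0.226,0],[0,0,-0.47]],
    [-1,[0.043,0.226,0],[0,0,-0.47]],
    [-1,[0.043,0.226,0],[0,0,-0.47]]
  ]
}}

```text
t: 21.92
eef_pos: [547.7, -168.0, 74.7]
tcp_rot: [[0.875, 0.484, -0.001], [0.484, -0.875, 0.001], [-0.001, -0.001, -1.0]]
contact_force: [-4.6, 0.9, 6.9]
gripper_width: 12.1
grip_force: 59.0
```

```bash
python3 d.py; python3 -c "
from h import *
a=r.capture('side')[180:280,235:335,::-1];b=r.capture('top')[140:225,220:335,::-1]
a=cv2.resize(a,(500,500),interpolation=cv2.INTER_CUBIC)
cv2.imwrite('pics/f.png',a)"
```

```text
[-4.57789934  0.9386412   6.91618857] [ 0.35994071  0.72265609 -0.1340364 ] (array([ -22.4, -151. ]), np.float64(74.7), np.float64(-58.78)) tcp angle 1.0736670262649826 rad 49.73690782507493 tool 1.0684905680709285 12.14324231203199 59.00555045111105
0.7875 [-0.017  0.052] turn -0.111
0.875 [-0.03   0.105] turn -0.223
0.9625 [-0.038  0.159] turn -0.334
1.05 [-0.042  0.214] turn -0.446
1.08 [-0.042  0.232] turn -0.484
1.1 [-0.042  0.245] turn -0.509
```

View pics/f.png

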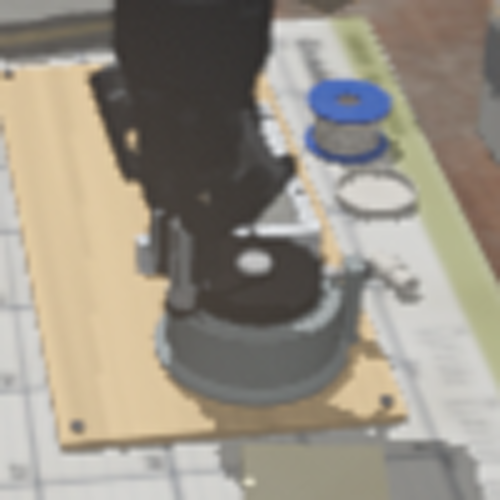

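The post, at (180,270), is gripped with the dial at about 1.07 rad. The block end is flush against the end fence near (300,225). I'm handing in.

```bash
python3 -c "
from cell import r
print(r.finish_job())"
```

```text
the job is handed in; nothing more can be done
None
```

I pushed the grey block into the fence corner, then swung the dial to its third click (about 1.07 rad by arm position) and handed the job in at about 22 s with the post still gripped. Contact forces and the last side picture show the block against both fences; the hand-in gave no verdict.

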